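# Load the print head into the push-latch tray

## Task

Press the front of the printer's tray once to release its push latch and let the tray spring all the way out, seat the print head fully home in the nest in the tray, then push the tray in and press it until it latches shut again with the head inside. Press only as hard as the latch needs, never with more than 25 N; leave the other things on the bench where they are.

Things in the scene. Friction and masses are not known exactly. Their poses are not given: they have to be found in the camera images.
- tray (a joint): Tray travel, m, out of the printer's front: 0 latched (at the start), 0.085 fully out, negative pressed in past latched. A spring pushes it out (5 N shut, 2 N out; takes 1 to 2 s). Push latch: a press past the trip depth then letting go changes its state; a shorter press changes nothing. Latched it stays near 0, else it runs out. To catch again it must first come out over 75 mm.
- push_pad (a point): Centre of the outer face of the blue push pad (50 wide, 24 high, 4 proud) on the tray's white front panel; moves with the tray; 42 mm above the bench. x points into the printer (press this way), z up. Panel: 160 wide, 8 to 70 mm high; latched, its back is 25 mm clear of the printer's front face, so downward fingers can push it all the way in.
- nest (a point): Centre of the floor of the pocket in the black tray, 16 mm above the bench, 59 mm behind the pad's outer face; moves with the tray, axes as push_pad. Pocket 44 (x) x 64 (y) x 12 mm deep, rim chamfered 2.5 mm: 2 mm play per side. Tray fully out: open from above, far edge 43 mm in front of the printer's front face.
- head: Print head: aluminium block 40 (x) x 60 (y) x 22 mm with an orange grip rib on top, 36 long (x), 16 thick (y), 18 high; 40 mm high in all, about 160 g. Origin: centre of underside. Starts on the bench left or right of the printer. Pinch the rib across y. Goes in upright, its x along the nest's x, either way round; fully home its origin is at the nest point. Tray opening: 72 mm high.
- printer: Light grey housing, fixed, 240 (x) x 200 (y) x 86 mm, black roller cover on top to 116 mm. Origin: centre of underside, x from front (tray) to back. Its latch, pressed from shut, moves under 5 to 9 N (a bump at the catch) and trips 4 to 18 mm past latched (hidden, differs by unit); just beyond, a rubber stop adds 7 N per mm. Press to 11-14 N steady, then let go; over 25 N on the tray breaks it.
- screw_bin: Blue open bin of screws, 100 x 75 x 35 mm, origin at the centre of its underside. Bystander, not to be moved.
- screwdriver: Red-handled screwdriver lying on the bench, 190 mm long. Bystander, not to be moved.
- oil_can: Small white can with a blue band, 48 mm in diameter, 100 mm high, origin at the centre of its underside. Bystander, not to be moved.
Things that resemble listed ones, but are neither listed nor needed, are in the scene too. What is shaped like the head but purple or yellow is not meant.

How it is judged:
On the way, in this order (a step that is already met when the one before it is completed fails the run):
1. the tray has been released and stands out by more than 75 mm (value of joint tray above 0.075 m), for 0.2 s.
2. the head sits fully home in the nest of the open tray and has been let go (x of head in the frame of nest between -0.003 and 0.003 m and y of head in the frame of nest between -0.003 and 0.003 m and z of head in the frame of nest between -0.003 and 0.003 m and angle between the x axis of head and the x axis of nest, either way round below 0.12 rad and angle between head's own z axis and vertical below 0.06 rad and value of joint tray above 0.05 m and contact force between the fingers and head below 0.2 N), for 0.2 s.
At the end, for the whole second after the job is handed in: The tray is latched shut (within 3 mm of the latched position, by itself, at rest) with the head upright and fully home in the nest (origin within 3 mm of the nest point along each axis, turned less than 0.12 rad, tilted less than 0.06 rad) (value of joint tray between -0.003 and 0.003 m and x of head in the frame of nest between -0.003 and 0.003 m and y of head in the frame of nest between -0.003 and 0.003 m and z of head in the frame of nest between -0.003 and 0.003 m and angle between the x axis of head and the x axis of nest, either way round below 0.12 rad and angle between head's own z axis and vertical below 0.06 rad and velocity of joint tray below 0.01 m/s and linear speed of head below 0.02 m/s); the robot touches nothing.
It fails at once if the tray is pushed by the robot with more than 25 N (contact force between any of the fingers, the arm and tray above 25 N).
It fails at once if a bystander (bin, screwdriver, can) is moved by more than 20 mm (distance of any of screw_bin, screwdriver, oil_can from where it was at the start of the episode above 0.02 m).
It also fails if it takes over 69 s, if anything falls off the work surface, if the arm or the gripper's body presses on something with over 40 N, if the wrist force passes 120 N, or if a joint passes its speed limit or range.

## Robot

A 6-joint arm with a two-finger parallel gripper is mounted at the origin on the work surface. World frame = base frame: x ahead of the robot, y to its left, z up, the work surface at z = 0. Lengths are in m, angles in rad, forces in N, time in s.
With the tool pointing down it reaches from about 0.225 to 0.875 m from the base axis. Payload 3.4 kg.
Tool frame: the origin (TCP) lies at the very end of the fingers, on their centre line; the grasp point (between the pads) lies 19 mm behind it (manip.grasp_offset is the distance from the TCP to the grasp point, in m); x points along the fingers, y is the direction in which the jaws open and shut, and the axes are right-handed (so a half turn about x gives the same grasp; the last joint's range is limited). The gripper opens to 85 mm and grips with 20 to 120 N. Pads are 22 mm wide; open, the fingers measure 114 mm over their backs; the gripper's body (76 mm by 85 mm) begins 54 mm behind the grasp point. The pads swing forward as they close: fully open they stand 13 mm farther back than shut.
Start: joints at [1.077, 0.276, 1.505, -0, 1.361, -0.121], TCP at [0.209, 0.536, 0.231] pointing down, gripper open.
Joint ranges: [-2.89, 2.89], [-0.75, 2.08], [0.22, 2.7], [-1.18, 4.32], [0.11, 2.71], [-2.7, 2.7]. Speed limits (rad/s): [2.57, 2.57, 3.14, 3.14, 3.14, 3.14].

## Interface

Orientations are given as a unit quaternion [w, x, y, z].
In Python, from rig import manip gives the robot as it stands.
- The arm moves only by the tool step_arm, never from a script. Its argument "increments" is a list of rows, each an object with "grip": the opening, from 0 (shut) to 1 (fully open); "delta_pos": the shift along the world's x, y, z in m, a list of three; "twist": the turn about the world's z in degrees. A call has 1 to 10 rows; each row shifts and turns the commanded pose from where the row before left it; what a row does not reach is not made up. A row lasts 1/12 s, in which the tool goes at most 41.7 mm and 7.16 degrees, less where a joint would pass 70% of its speed; a pose out of reach is approached as far as the arm can. A call with a gripper value outside its range is refused whole. The fingers move at their own pace and stop on an object; "force" is the grip in N (left out, the last holds). Time passes only in rows, so rows that do not move let the fingers close. It gives the time, the measured TCP pose, the force and the opening at its end, in the units of the state.
- manip.get_state(): the state, without advancing time (a new reading comes with each control period).
- manip.get_image(name): name is "scene" or "top" or "wrist"; returns a dict with "img" (420x560x3 uint8, red, green, blue), "fx", "fy", "cx", "cy" (pixels), "D" ([k1, k2, p1, p2, k3] as OpenCV has them; the pictures are not rectified), "rvec" (rotation vector, rad) and "tvec" (3), from world to camera coordinates, as OpenCV has them; the wrist camera has in their place "mount" (4x4, takes a point from camera to tool coordinates, whose origin is the TCP and whose axes are the tool frame's). Camera axes: x right, y down, z forward; pixel columns grow to the right and rows downward; lengths in m; the calibration is good to about 2 mm. A picture is of the moment at which its call begins: read the wrist's pose just before it. There is no depth.
- manip.sign_off(): hands the job in, once; it reports no verdict.
The state is a dict: "clock": time; "qpos": joint angles; "qd": joint speeds; "effort": joint torques, N m; "position": TCP position; "ee_rot": TCP orientation; "contact_force": force on the tool from outside, world axes, zero at the start; "moment": the same for the moment, N m; "width": finger opening in m.
Only numpy, scipy, OpenCV 4.12 (cv2) and the standard library are available. Lean on these libraries where they do the work, as an engineer would, in place of code of your own. Each camera call takes 0.05 s, during which the arm holds its last target. There are 200 camera calls.

## Working session

There is one attempt and no reset: what is moved stays moved. The work goes in short steps, Python scripts to look and compute and a tool call to move; the robot and the scene stay as the last step left them, time stands still between calls to the robot, and variables do not carry over. Pictures are saved under pics/ and viewed, about 8 in all and at most 12, crops included, and the job is handed in when it is done.

Besides the shell and the picture viewer there is one more tool, called by a JSON object that holds its "fn" and its "kwargs". step_arm: Moves the arm, as the interface text tells. Its arguments: {"type":"object","properties":{"increments":{"type":"array"},"force":{"type":"number"}},"required":["increments"]}

```bash
mkdir -p pics
cat > h.py <<'E'
import cv2, numpy as np
from rig import manip
from scipy.spatial.transform import Rotation as R
def cam(name):
    s=manip.get_state(); d=manip.get_image(name)
    K=np.array([[d['fx'],0,d['cx']],[0,d['fy'],d['cy']],[0,0,1]]);D=np.array(d['D'],float)
    if 'mount' in d:
        q=s['ee_rot'];T=np.eye(4);T[:3,:3]=R.from_quat([q[1],q[2],q[3],q[0]]).as_matrix();T[:3,3]=s['position']
        W=T@np.array(d['mount']);Rc=W[:3,:3];c=W[:3,3]
    else:
        Rw=cv2.Rodrigues(np.array(d['rvec'],float))[0];Rc=Rw.T;c=-Rc@np.array(d['tvec'],float).ravel()
    return dict(img=d['img'],K=K,D=D,R=Rc,c=c)
def ray(C,uv,z):
    uv=np.array(uv,float).reshape(-1,1,2)
    n=cv2.undistortPoints(uv,C['K'],C['D']).reshape(-1,2)
    r=np.c_[n,np.ones(len(n))]@C['R'].T
    return C['c']+r*((z-C['c'][2])/r[:,2])[:,None]
def proj(C,P):
    rv=cv2.Rodrigues(C['R'].T)[0];return cv2.projectPoints(np.array(P,float).reshape(-1,3),rv,-C['R'].T@C['c'],C['K'],C['D'])[0].reshape(-1,2)
def save(C,f): cv2.imwrite(f,C['img'][:,:,::-1])
E
python3 - <<'E'
from h import *
print(manip.get_state(), manip.grasp_offset)
for n in ('scene','top'):
    C=cam(n);save(C,f'pics/{n}0.png');print(n,C['c'],C['R'][:,2])
E
```

```text
{'clock': 0.0, 'qpos': array([ 1.07701450e+00,  2.76587297e-01,  1.50615985e+00, -5.37851071e-06,
        1.36072910e+00, -1.20999716e-01]), 'qd': array([-0.00070366, -0.00016804, -0.00080871,  0.00038201,  0.00157288,
        0.00171468]), 'effort': array([-2.88664320e-03, -4.16776192e+01, -2.45808059e+01, -3.94244071e-04,
        1.12857428e-02, -2.05901536e-06]), 'position': array([0.20916179, 0.53501385, 0.23043348]), 'ee_rot': array([ 0.69465932,  0.13040081,  0.69505877, -0.1316714 ]), 'contact_force': array([-0.19144051,  0.40884507,  0.36369654]), 'moment': array([-0.02205256,  0.05376976,  0.00816699]), 'width': 0.08521989378002336} 0.0187
scene [ 0.8630449  -0.52114843  1.02090441] [-0.28581787  0.50524679 -0.81426889]
top [0.42562871 0.06663881 1.21307404] [ 0.07998335 -0.0018007  -0.99679457]
```

View pics/top0.png

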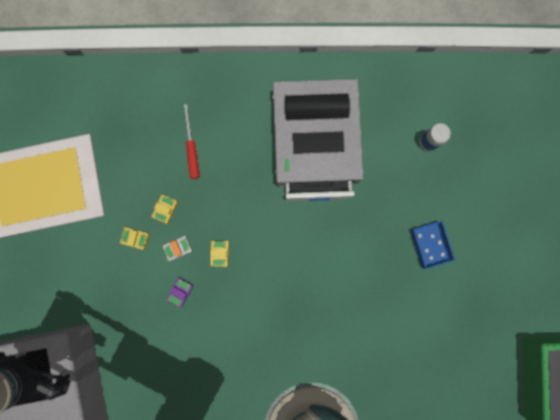

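View pics/scene0.png

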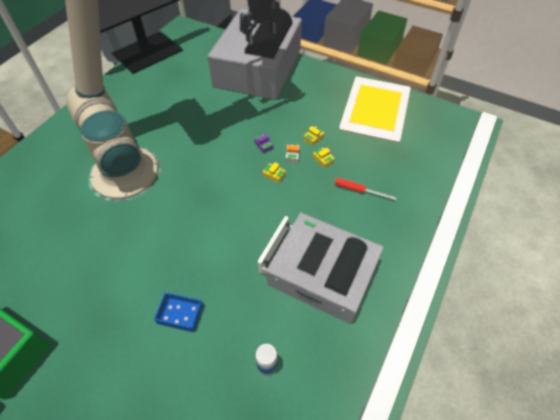

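The top view shows the printer at (318,130), its tray front at about (320,193), and the head (orange rib) at (177,249). Yellow and purple decoys surround the head. Now measuring.

Run:
```python
from h import *
C=cam('top');im=C['img'];save(C,'pics/top1.png')
hsv=cv2.cvtColor(im,cv2.COLOR_RGB2HSV)
def blob(lo,hi,box):
    m=cv2.inRange(hsv,lo,hi);k=np.zeros_like(m);x0,y0,x1,y1=box;k[y0:y1,x0:x1]=m[y0:y1,x0:x1];return k
def rect(m,z,nm):
    c=max(cv2.findContours(m,0,1)[0],key=cv2.contourArea);b=cv2.boxPoints(cv2.minAreaRect(c));P=ray(C,b,z)[:,:2]
    e=P[1]-P[0],P[2]-P[1];print(nm,'c',P.mean(0).round(4),'L',[round(float(np.linalg.norm(v)),4) for v in e],'ang',[round(float(np.degrees(np.arctan2(v[1],v[0]))),1) for v in e])
rect(blob((3,120,120),(16,255,255),(155,230,200,270)),.036,'rib')
mh=cv2.bitwise_not(blob((70,90,0),(95,255,140),(0,0,560,420)));k=np.zeros_like(mh);k[232:266,160:194]=mh[232:266,160:194]
rect(k,.022,'head')
rect(blob((0,0,190),(180,40,255),(270,180,370,205)),.070,'panel')
rect(blob((100,120,60),(125,255,255),(290,190,350,210)),.05,'pad')
g=blob((0,0,60),(180,60,255),(262,72,370,186));rect(g,.086,'printer')
a=cv2.resize(im[225:275,110:240],None,fx=5,fy=5,interpolation=2);b=cv2.resize(im[165:210,255:385],None,fx=5,fy=5,interpolation=2)
cv2.imwrite('pics/crop1.png',np.vstack([a,b])[:,:,::-1])
```

```text
rib c [0.4428 0.324 ] L [0.0146, 0.0352] ang [-69.7, -158.9]
head c [0.4409 0.324 ] L [0.0806, 0.0798] ang [-90.3, -179.6]
panel c [ 0.5646 -0.0206] L [0.1527, 0.0066] ang [-88.2, -178.9]
pad c [ 0.5562 -0.0231] L [0.0, 0.0334] ang [0.0, 89.7]
printer c [ 0.7096 -0.0155] L [0.2109, 0.2561] ang [-87.8, -179.0]
```

View pics/crop1.png

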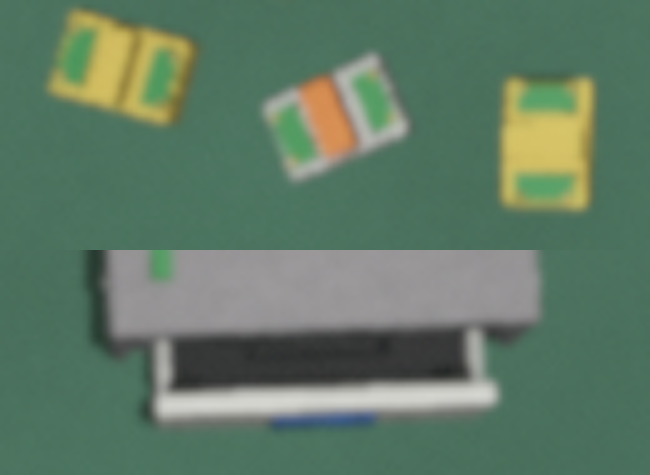

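{"fn": "step_arm", "kwargs": {"increments": [{"grip": 0, "delta_pos": [0.014, -0.0278, 0], "twist": 1.15}, {"grip": 0, "delta_pos": [0.014, -0.0278, 0], "twist": 1.15}, {"grip": 0, "delta_pos": [0.014, -0.0278, 0], "twist": 1.15}, {"grip": 0, "delta_pos": [0.014, -0.0278, 0], "twist": 1.15}, {"grip": 0, "delta_pos": [0.014, -0.0278, 0], "twist": 1.15}, {"grip": 0, "delta_pos": [0.014, -0.0278, 0], "twist": 1.15}, {"grip": 0, "delta_pos": [0.014, -0.0278, 0], "twist": 1.15}, {"grip": 0, "delta_pos": [0.014, -0.0278, 0], "twist": 1.15}, {"grip": 0, "delta_pos": [0.014, -0.0278, 0], "twist": 1.15}, {"grip": 0, "delta_pos": [0.014, -0.0278, 0], "twist": 1.15}]}}

```text
clock: 0.98
position: [0.3496, 0.256, 0.2312]
ee_rot: [0.704, 0.06, 0.705, -0.06]
contact_force: [0.4, 0.3, -0.1]
width: 0.0
```

{"fn": "step_arm", "kwargs": {"increments": [{"grip": 0, "delta_pos": [0.014, -0.0278, 0], "twist": 1.15}, {"grip": 0, "delta_pos": [0.014, -0.0278, 0], "twist": 1.15}, {"grip": 0, "delta_pos": [0.014, -0.0278, 0], "twist": 1.15}, {"grip": 0, "delta_pos": [0.014, -0.0278, 0], "twist": 1.15}, {"grip": 0, "delta_pos": [0.014, -0.0278, 0], "twist": 1.15}, {"grip": 0, "delta_pos": [0.014, -0.0278, 0], "twist": 1.15}, {"grip": 0, "delta_pos": [0.014, -0.0278, 0], "twist": 1.15}, {"grip": 0, "delta_pos": [0.014, -0.0278, 0], "twist": 1.15}, {"grip": 0, "delta_pos": [0.014, -0.0278, 0], "twist": 1.15}, {"grip": 0, "delta_pos": [0.014, -0.0278, 0], "twist": 1.15}]}}

```text
clock: 1.82
position: [0.4897, -0.022, 0.2311]
ee_rot: [0.707, -0.01, 0.707, 0.01]
contact_force: [-0.3, 0.3, -0.4]
width: -0.0001
```

{"fn": "step_arm", "kwargs": {"increments": [{"grip": 0, "delta_pos": [0, 0, -0.035], "twist": 0}, {"grip": 0, "delta_pos": [0, 0, -0.035], "twist": 0}, {"grip": 0, "delta_pos": [0, 0, -0.035], "twist": 0}, {"grip": 0, "delta_pos": [0, 0, -0.035], "twist": 0}, {"grip": 0, "delta_pos": [0, 0, -0.035], "twist": 0}, {"grip": 0, "delta_pos": [0, 0, -0.02], "twist": 0}, {"grip": 0, "delta_pos": [0.02, 0, 0], "twist": 0}, {"grip": 0, "delta_pos": [0.02, 0, 0], "twist": 0}, {"grip": 0, "delta_pos": [0, 0, 0], "twist": 0}]}}

```text
clock: 2.57
position: [0.534, -0.021, 0.0359]
ee_rot: [0.709, -0.01, 0.705, 0.01]
contact_force: [2.3, -0.1, 0.0]
width: -0.0001
```

Run:
```python
from h import *
print(manip.get_state()['position'],manip.get_state()['contact_force'])
```

```text
[ 0.5339932  -0.02102554  0.03593859] [ 2.29566874 -0.09714172  0.00992584]
```

{"fn": "step_arm", "kwargs": {"increments": [{"grip": 0, "delta_pos": [0.002, 0, 0], "twist": 0}, {"grip": 0, "delta_pos": [0.002, 0, 0], "twist": 0}, {"grip": 0, "delta_pos": [0.002, 0, 0], "twist": 0}]}}

```text
clock: 2.82
position: [0.5345, -0.0203, 0.0363]
ee_rot: [0.707, -0.01, 0.707, 0.01]
contact_force: [0.1, 0.7, -0.0]
width: 0.0002
```

{"fn": "step_arm", "kwargs": {"increments": [{"grip": 0, "delta_pos": [0.0015, 0, 0], "twist": 0}, {"grip": 0, "delta_pos": [0.0015, 0, 0], "twist": 0}]}}

```text
clock: 2.98
position: [0.5381, -0.0204, 0.0365]
ee_rot: [0.707, -0.01, 0.707, 0.01]
contact_force: [-0.9, -0.1, 0.5]
width: -0.0
```

{"fn": "step_arm", "kwargs": {"increments": [{"grip": 0, "delta_pos": [0.001, 0, 0], "twist": 0}, {"grip": 0, "delta_pos": [0.001, 0, 0], "twist": 0}]}}

```text
clock: 3.15
position: [0.5404, -0.0204, 0.0365]
ee_rot: [0.707, -0.01, 0.707, 0.01]
contact_force: [0.0, 0.5, 0.3]
width: 0.0003
```

{"fn": "step_arm", "kwargs": {"increments": [{"grip": 0, "delta_pos": [0.001, 0, 0], "twist": 0}, {"grip": 0, "delta_pos": [0.001, 0, 0], "twist": 0}, {"grip": 0, "delta_pos": [0.001, 0, 0], "twist": 0}, {"grip": 0, "delta_pos": [0, 0, 0], "twist": 0}]}}

```text
clock: 3.48
position: [0.5437, -0.0205, 0.0363]
ee_rot: [0.707, -0.01, 0.707, 0.01]
contact_force: [-0.0, 0.7, 0.2]
width: 0.0002
```

{"fn": "step_arm", "kwargs": {"increments": [{"grip": 0, "delta_pos": [0.001, 0, 0], "twist": 0}, {"grip": 0, "delta_pos": [0.001, 0, 0], "twist": 0}, {"grip": 0, "delta_pos": [0, 0, 0], "twist": 0}]}}

```text
clock: 3.73
position: [0.5458, -0.0205, 0.0363]
ee_rot: [0.707, -0.01, 0.707, 0.01]
contact_force: [-0.2, -0.1, 0.7]
width: 0.0001
```

{"fn": "step_arm", "kwargs": {"increments": [{"grip": 0, "delta_pos": [0.001, 0, 0], "twist": 0}, {"grip": 0, "delta_pos": [0.001, 0, 0], "twist": 0}, {"grip": 0, "delta_pos": [0, 0, 0], "twist": 0}]}}

```text
clock: 3.98
position: [0.5471, -0.0204, 0.0363]
ee_rot: [0.707, -0.01, 0.707, 0.01]
contact_force: [-1.5, 0.6, 0.1]
width: 0.0
```

{"fn": "step_arm", "kwargs": {"increments": [{"grip": 0, "delta_pos": [0.001, 0, 0], "twist": 0}, {"grip": 0, "delta_pos": [0.001, 0, 0], "twist": 0}, {"grip": 0, "delta_pos": [0, 0, 0], "twist": 0}]}}

```text
clock: 4.23
position: [0.5477, -0.0204, 0.0362]
ee_rot: [0.706, -0.01, 0.708, 0.01]
contact_force: [-6.0, -0.3, 4.4]
width: 0.0
```

{"fn": "step_arm", "kwargs": {"increments": [{"grip": 0, "delta_pos": [0.001, 0, 0], "twist": 0}, {"grip": 0, "delta_pos": [0.001, 0, 0], "twist": 0}, {"grip": 0, "delta_pos": [0, 0, 0], "twist": 0}]}}

```text
clock: 4.48
position: [0.5497, -0.0203, 0.0362]
ee_rot: [0.706, -0.01, 0.708, 0.01]
contact_force: [-5.5, -0.0, 3.9]
width: 0.0002
```

{"fn": "step_arm", "kwargs": {"increments": [{"grip": 0, "delta_pos": [0.001, 0, 0], "twist": 0}, {"grip": 0, "delta_pos": [0, 0, 0], "twist": 0}]}}

```text
clock: 4.65
position: [0.5506, -0.0203, 0.0362]
ee_rot: [0.706, -0.01, 0.708, 0.01]
contact_force: [-5.1, -0.4, 4.5]
width: 0.0002
```

{"fn": "step_arm", "kwargs": {"increments": [{"grip": 0, "delta_pos": [0.001, 0, 0], "twist": 0}, {"grip": 0, "delta_pos": [0.001, 0, 0], "twist": 0}, {"grip": 0, "delta_pos": [0, 0, 0], "twist": 0}]}}

```text
clock: 4.9
position: [0.5523, -0.0202, 0.0362]
ee_rot: [0.705, -0.01, 0.709, 0.01]
contact_force: [-5.7, -1.2, 4.3]
width: -0.0
```

{"fn": "step_arm", "kwargs": {"increments": [{"grip": 0, "delta_pos": [0.001, 0, 0], "twist": 0}, {"grip": 0, "delta_pos": [0, 0, 0], "twist": 0}]}}

```text
clock: 5.07
position: [0.5532, -0.0202, 0.0361]
ee_rot: [0.705, -0.01, 0.709, 0.01]
contact_force: [-5.6, -0.5, 5.5]
width: 0.0002
```

{"fn": "step_arm", "kwargs": {"increments": [{"grip": 0, "delta_pos": [0.001, 0, 0], "twist": 0}, {"grip": 0, "delta_pos": [0.001, 0, 0.0005], "twist": 0}, {"grip": 0, "delta_pos": [0, 0, 0], "twist": 0}]}}

```text
clock: 5.32
position: [0.5544, -0.0202, 0.0362]
ee_rot: [0.705, -0.01, 0.709, 0.01]
contact_force: [-6.4, 0.2, 3.3]
width: 0.0
```

{"fn": "step_arm", "kwargs": {"increments": [{"grip": 0, "delta_pos": [0.001, 0, 0], "twist": 0}, {"grip": 0, "delta_pos": [0.001, 0, 0.0005], "twist": 0}, {"grip": 0, "delta_pos": [0, 0, 0], "twist": 0}]}}

```text
clock: 5.57
position: [0.5549, -0.0201, 0.0362]
ee_rot: [0.704, -0.01, 0.71, 0.011]
contact_force: [-7.9, -0.6, 2.8]
width: 0.0
```

{"fn": "step_arm", "kwargs": {"increments": [{"grip": 0, "delta_pos": [0.001, 0, 0], "twist": 0}, {"grip": 0, "delta_pos": [0.001, 0, 0.0005], "twist": 0}, {"grip": 0, "delta_pos": [0, 0, 0], "twist": 0}]}}

```text
clock: 5.82
position: [0.5553, -0.0201, 0.0363]
ee_rot: [0.702, -0.01, 0.712, 0.011]
contact_force: [-10.7, -0.9, 2.5]
width: 0.0004
```

{"fn": "step_arm", "kwargs": {"increments": [{"grip": 0, "delta_pos": [0.001, 0, 0], "twist": 0}, {"grip": 0, "delta_pos": [0, 0, 0], "twist": 0}]}}

```text
clock: 5.98
position: [0.5556, -0.0201, 0.0362]
ee_rot: [0.702, -0.01, 0.712, 0.011]
contact_force: [-11.6, -1.9, 3.1]
width: 0.0001
```

{"fn": "step_arm", "kwargs": {"increments": [{"grip": 0, "delta_pos": [0.0007, 0, 0], "twist": 0}, {"grip": 0, "delta_pos": [0, 0, 0], "twist": 0}, {"grip": 0, "delta_pos": [0, 0, 0], "twist": 0}, {"grip": 0, "delta_pos": [0, 0, 0], "twist": 0}]}}

```text
clock: 6.32
position: [0.5557, -0.0201, 0.0362]
ee_rot: [0.702, -0.01, 0.712, 0.011]
contact_force: [-11.8, -1.6, 4.3]
width: -0.0003
```

{"fn": "step_arm", "kwargs": {"increments": [{"grip": 0, "delta_pos": [-0.03, 0, 0], "twist": 0}, {"grip": 0, "delta_pos": [-0.04, 0, 0], "twist": 0}, {"grip": 0, "delta_pos": [-0.04, 0, 0], "twist": 0}, {"grip": 0, "delta_pos": [-0.04, 0, 0], "twist": 0}, {"grip": 0.9, "delta_pos": [0, 0, 0.04], "twist": 0}, {"grip": 0.9, "delta_pos": [0, 0, 0.04], "twist": 0}, {"grip": 0.9, "delta_pos": [0, 0, 0.04], "twist": 0}, {"grip": 0.9, "delta_pos": [0, 0, 0.04], "twist": 0}]}}

```text
clock: 6.98
position: [0.4133, -0.0204, 0.1998]
ee_rot: [0.708, -0.01, 0.706, 0.01]
contact_force: [1.6, -0.2, -0.7]
width: 0.0479
```

Run:
```python
from h import *
C=cam('top');save(C,'pics/top2.png')
im=C['img'];hsv=cv2.cvtColor(im,cv2.COLOR_RGB2HSV)
m=cv2.inRange(hsv,(0,0,170),(180,50,255));m[:180]=0;m[250:]=0;m[:,:270]=0;m[:,370:]=0
n,_,st,ce=cv2.connectedComponentsWithStats(m)
for i in range(1,n):
    if st[i,4]>30: print(st[i],ray(C,[ce[i]],.07))
print(manip.get_state()['position'])
```

```text
[350 184   2  30  37] [[ 0.55453477 -0.09300601  0.07      ]]
[298 219  58   6 240] [[ 0.50035662 -0.03894432  0.07      ]]
[ 0.41869692 -0.02148463  0.20749505]
```

{"fn": "step_arm", "kwargs": {"increments": [{"grip": 0.5, "delta_pos": [0.003, 0.0344, 0], "twist": 1.92}, {"grip": 0.5, "delta_pos": [0.003, 0.0344, 0], "twist": 1.92}, {"grip": 0.5, "delta_pos": [0.003, 0.0344, 0], "twist": 1.92}, {"grip": 0.5, "delta_pos": [0.003, 0.0344, 0], "twist": 1.92}, {"grip": 0.5, "delta_pos": [0.003, 0.0344, 0], "twist": 1.92}, {"grip": 0.5, "delta_pos": [0.003, 0.0344, 0], "twist": 1.92}, {"grip": 0.5, "delta_pos": [0.003, 0.0344, 0], "twist": 1.92}, {"grip": 0.5, "delta_pos": [0.003, 0.0344, 0], "twist": 1.92}, {"grip": 0.5, "delta_pos": [0.003, 0.0344, 0], "twist": 1.92}, {"grip": 0.5, "delta_pos": [0.003, 0.0344, 0], "twist": 1.92}]}}

```text
clock: 7.87
position: [0.4438, 0.3261, 0.198]
ee_rot: [0.696, -0.128, 0.694, 0.129]
contact_force: [0.6, -0.0, -0.8]
width: 0.0426
```

{"fn": "step_arm", "kwargs": {"increments": [{"grip": 0.5, "delta_pos": [0, 0, -0.02], "twist": 0}, {"grip": 0.5, "delta_pos": [0, 0, -0.02], "twist": 0}, {"grip": 0.5, "delta_pos": [0, 0, 0], "twist": 0}, {"grip": 0.5, "delta_pos": [0, 0, 0], "twist": 0}]}}

```text
clock: 8.2
position: [0.4429, 0.3236, 0.157]
ee_rot: [0.695, -0.128, 0.696, 0.128]
contact_force: [0.3, -0.2, 0.3]
width: 0.0428
```

```bash
cat > rib.py <<'E'
from h import *
def rib(f=None,z=.040):
    s=manip.get_state();C=cam('wrist')
    if f: save(C,f)
    hsv=cv2.cvtColor(C['img'],cv2.COLOR_RGB2HSV)
    m=cv2.inRange(hsv,(3,120,110),(16,255,255))
    c=max(cv2.findContours(m,0,1)[0],key=cv2.contourArea);b=cv2.boxPoints(cv2.minAreaRect(c));P=ray(C,b,z)[:,:2]
    e=P[1]-P[0],P[2]-P[1]
    q=s['ee_rot'];y=R.from_quat([q[1],q[2],q[3],q[0]]).as_matrix()[:,1]
    print('tcp',s['position'].round(4),'yaw',round(float(np.degrees(np.arctan2(-y[0],y[1]))),2),'w',s['width'],'px',b.round().tolist())
    print('rib',P.mean(0).round(4),[round(float(np.linalg.norm(v)),4) for v in e],[round(float(np.degrees(np.arctan2(v[1],v[0])))%180,2) for v in e])
if __name__=='__main__':
    import sys; rib(*sys.argv[1:2])
E
python3 rib.py pics/w1.png
```

```text
tcp [0.4429 0.3236 0.157 ] yaw 20.85 w 0.042797915820859664 px [[268.0, 202.0], [286.0, 202.0], [286.0, 222.0], [268.0, 222.0]]
rib [0.4507 0.3273] [0.0148, 0.0173] [110.77, 21.26]
```

View pics/w1.png

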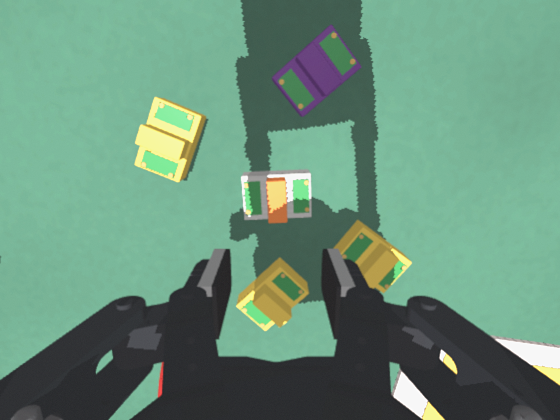

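The wrist view shows the orange rib: its light top spans about (267–287, 178–208) and its darker near face runs down to row 222. The mask only caught the dark part, so I'll widen it.

Run:
```python
from h import *
im=cv2.imread('pics/w1.png')[:,:,::-1];C=cam('wrist')
hsv=cv2.cvtColor(im,cv2.COLOR_RGB2HSV)
print([tuple(int(v) for v in hsv[r,277]) for r in range(172,228,4)])
m=cv2.inRange(hsv,(8,90,200),(24,255,255));k=m*0;k[165:230,250:300]=m[165:230,250:300]
c=max(cv2.findContours(k,0,1)[0],key=cv2.contourArea);b=cv2.boxPoints(cv2.minAreaRect(c));P=ray(C,b,.04)[:,:2]
print(b.round(),P.round(4),P.mean(0))
e=P[1]-P[0],P[2]-P[1];print([np.linalg.norm(v).round(4) for v in e],[np.degrees(np.arctan2(v[1],v[0]))%180 for v in e])
t=manip.get_state()['position'];print('tcp over z=.04 px',proj(C,[[t[0],t[1],.04]]),'top image rib pred',)
```

```text
[(0, 7, 156), (100, 3, 252), (11, 173, 225), (24, 118, 247), (24, 120, 247), (24, 120, 247), (23, 121, 247), (23, 122, 247), (23, 121, 247), (11, 172, 227), (11, 170, 187), (11, 167, 189), (11, 170, 190), (77, 77, 96)]
[[266. 180.]
 [285. 179.]
 [287. 212.]
 [268. 213.]] [[0.4302 0.3094]
 [0.4236 0.3239]
 [0.4491 0.3356]
 [0.4558 0.3207]] [0.43968498 0.3224114 ]
[np.float64(0.0159), np.float64(0.028)] [np.float64(114.37539737472706), np.float64(24.71617890175593)]
tcp over z=.04 px [[276.0770912  201.76241455]] top image rib pred
```

```bash
cat > rib.py <<'E'
from h import *
def rib(f=None,z=.040):
    s=manip.get_state();C=cam('wrist')
    if f: save(C,f)
    hsv=cv2.cvtColor(C['img'],cv2.COLOR_RGB2HSV)
    m=cv2.inRange(hsv,(5,90,100),(16,255,255))|cv2.inRange(hsv,(5,90,200),(24.5,150,255))
    k=m*0;k[150:270,240:315]=m[150:270,240:315]
    c=max(cv2.findContours(k,0,1)[0],key=cv2.contourArea).reshape(-1,2).astype(float)
    P=ray(C,c,z)[:,:2].astype(np.float32)
    b=cv2.boxPoints(cv2.minAreaRect(P));e=b[1]-b[0],b[2]-b[1]
    q=s['ee_rot'];y=R.from_quat([q[1],q[2],q[3],q[0]]).as_matrix()[:,1]
    print('cam',C['c'].round(3),'tcp',s['position'].round(4),'yaw',round(float(np.degrees(np.arctan2(-y[0],y[1]))),2),'px',c.min(0),c.max(0))
    print('rib',b.mean(0).round(4),[round(float(np.linalg.norm(v)),4) for v in e],[round(float(np.degrees(np.arctan2(v[1],v[0])))%180,2) for v in e])
if __name__=='__main__':
    import sys; rib(*sys.argv[1:2])
E
python3 rib.py
```

```text
cam [0.378 0.298 0.301] tcp [0.4441 0.3238 0.1589] yaw 20.81 px [266. 175.] [287. 220.]
rib [0.4416 0.3233] [0.0162, 0.0385] [113.37, 23.37]
```

{"fn": "step_arm", "kwargs": {"increments": [{"grip": 0.5, "delta_pos": [-0.001, 0, -0.03], "twist": 1.2}, {"grip": 0.5, "delta_pos": [0, 0, -0.03], "twist": 0}, {"grip": 0.5, "delta_pos": [0, 0, -0.03], "twist": 0}, {"grip": 0.5, "delta_pos": [0, 0, -0.025], "twist": 0}, {"grip": 0.5, "delta_pos": [0, 0, -0.01], "twist": 0}, {"grip": 0.5, "delta_pos": [0, 0, -0.0065], "twist": 0}, {"grip": 0.5, "delta_pos": [0, 0, 0], "twist": 0}, {"grip": 0.5, "delta_pos": [0, 0, 0], "twist": 0}]}}

```text
clock: 9.02
position: [0.4434, 0.324, 0.0276]
ee_rot: [0.695, -0.135, 0.693, 0.135]
contact_force: [-0.1, 0.4, 0.1]
width: 0.043
```

{"fn": "step_arm", "kwargs": {"increments": [{"grip": 0.1, "delta_pos": [0, 0, 0], "twist": 0}, {"grip": 0, "delta_pos": [0, 0, 0], "twist": 0}, {"grip": 0, "delta_pos": [0, 0, 0], "twist": 0}, {"grip": 0, "delta_pos": [0, 0, 0], "twist": 0}, {"grip": 0, "delta_pos": [0, 0, 0], "twist": 0}, {"grip": 0, "delta_pos": [0, 0, 0], "twist": 0}], "force": 40}}

```text
clock: 9.52
position: [0.4433, 0.3242, 0.0279]
ee_rot: [0.695, -0.135, 0.693, 0.136]
contact_force: [-0.1, -0.3, 6.5]
width: 0.0147
```

{"fn": "step_arm", "kwargs": {"increments": [{"grip": 0, "delta_pos": [0, 0, 0.01], "twist": 0}, {"grip": 0, "delta_pos": [0, 0, 0.025], "twist": 0}, {"grip": 0, "delta_pos": [0, 0, 0.035], "twist": 0}, {"grip": 0, "delta_pos": [0, 0, 0.035], "twist": 0}, {"grip": 0, "delta_pos": [0, 0, 0.025], "twist": 0}, {"grip": 0, "delta_pos": [0, 0, 0], "twist": 0}, {"grip": 0, "delta_pos": [0, 0, 0], "twist": 0}]}}

```text
clock: 10.1
position: [0.4426, 0.3239, 0.1581]
ee_rot: [0.695, -0.135, 0.693, 0.136]
contact_force: [-0.2, -0.5, -3.8]
width: 0.0148
```

Run:
```python
from h import *
s=manip.get_state();print(s['clock'],s['position'],s['width'],s['contact_force'])
C=cam('wrist');save(C,'pics/w2.png')
T=cam('top');save(T,'pics/top3.png');S=cam('scene');save(S,'pics/scene3.png')
a=cv2.resize(C['img'][120:330,180:380],(400,420),interpolation=2);b=cv2.resize(T['img'][150:255,270:370],(400,420),interpolation=2)
cv2.imwrite('pics/crop3.png',np.hstack([a,b])[:,:,::-1])
```

```text
10.1 [0.44264991 0.32385015 0.15811635] 0.014816987591078265 [-0.2081268  -0.48283738 -3.82724318]
```

View pics/crop3.png

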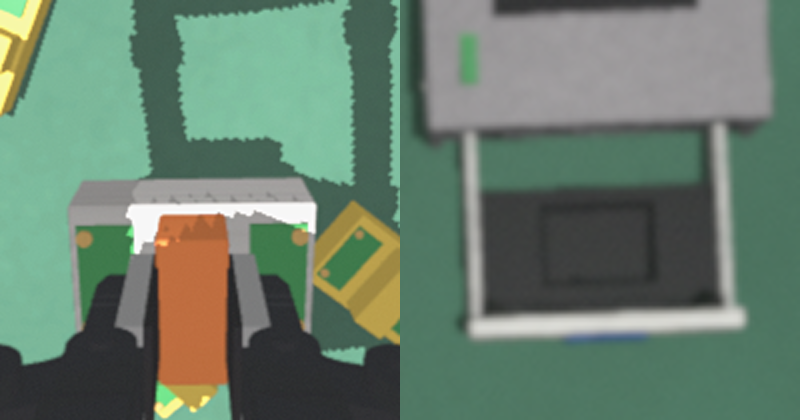

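The head is held by the rib (crop, orange at left). Its lower block edge is near px (215–337, 221). The tray is fully out, with the pocket at about top px (305–333, 201–221).

Run:
```python
from h import *
C=cam('wrist');T=cam('top')
p=ray(C,[[215,222],[337.5,221.5]],.152);print('head -x top edge',p.round(4),np.linalg.norm(p[1]-p[0]),'mid',p.mean(0).round(4))
d=p[1]-p[0];print('edge yaw',np.degrees(np.arctan2(d[1],d[0]))) 
s=manip.get_state()['position'];print(s)
f=(p.mean(0)-s)[:2];a=np.radians(22.1);print('mid in tool x,y',f@[np.cos(a),np.sin(a)],f@[-np.sin(a),np.cos(a)])
q=ray(T,[[305.3,200.75],[333.5,200.75],[333.5,221.3],[305.3,221.3]],.028);print(q.round(4),q.mean(0).round(4))
r=ray(T,[[287.7,232.5],[356,229.5],[288,182.7],[350.5,181]],.070);print('panel front top corners',r.round(4))
```

```text
head -x top edge [[0.4317 0.288  0.152 ]
 [0.4101 0.341  0.152 ]] 0.05715443237123128 mid [0.4209 0.3145 0.152 ]
edge yaw 112.2030299620712
[0.4409809  0.32285539 0.15448814]
mid in tool x,y -0.02178516539380861 -0.00017568688743495133
[[ 0.5546  0.011   0.028 ]
 [ 0.5542 -0.0575  0.028 ]
 [ 0.5043 -0.0568  0.028 ]
 [ 0.5047  0.0115  0.028 ]] [ 0.5295 -0.023   0.028 ]
panel front top corners [[ 0.476   0.0546  0.07  ]
 [ 0.482  -0.1047  0.07  ]
 [ 0.5929  0.0531  0.07  ]
 [ 0.5961 -0.0938  0.07  ]]
```

{"fn": "step_arm", "kwargs": {"increments": [{"grip": 0, "delta_pos": [0.0, -0.024, 0], "twist": -2.06}, {"grip": 0, "delta_pos": [0.0, -0.024, 0], "twist": -2.06}, {"grip": 0, "delta_pos": [0.0, -0.024, 0], "twist": -2.06}, {"grip": 0, "delta_pos": [0.0, -0.024, 0], "twist": -2.06}, {"grip": 0, "delta_pos": [0, -0.024, 0], "twist": -2.06}, {"grip": 0, "delta_pos": [0, -0.024, 0], "twist": -2.06}, {"grip": 0, "delta_pos": [0, -0.024, 0], "twist": -2.06}, {"grip": 0, "delta_pos": [0, -0.024, 0], "twist": -2.06}, {"grip": 0, "delta_pos": [0, -0.024, 0], "twist": -2.06}, {"grip": 0, "delta_pos": [0, -0.024, 0], "twist": -2.06}]}}

```text
clock: 11.18
position: [0.4413, 0.0824, 0.1552]
ee_rot: [0.706, -0.008, 0.708, 0.008]
contact_force: [1.1, 0.6, -1.2]
width: 0.0148
```

{"fn": "step_arm", "kwargs": {"increments": [{"grip": 0, "delta_pos": [0.025, 0, 0.0], "twist": 0}, {"grip": 0, "delta_pos": [0.025, 0, 0.0], "twist": 0}, {"grip": 0, "delta_pos": [0.02, 0, 0], "twist": 0}, {"grip": 0, "delta_pos": [0.02, 0, 0], "twist": 0}, {"grip": 0, "delta_pos": [0, 0, 0], "twist": 0}, {"grip": 0, "delta_pos": [0, 0, 0], "twist": 0}, {"grip": 0, "delta_pos": [0, 0, 0], "twist": 0}]}}

```text
clock: 11.77
position: [0.5308, 0.0835, 0.155]
ee_rot: [0.706, -0.009, 0.708, 0.009]
contact_force: [0.3, 0.7, -2.1]
width: 0.0149
```

Run:
```python
from h import *
s=manip.get_state();C=cam('wrist');save(C,'pics/w3.png');q=s['ee_rot'];print(s['clock'],s['position'],s['ee_rot'],s['width'],C['c'])
import pickle;pickle.dump(C,open('w3.pkl','wb'))
```

```text
11.7667 [0.53076851 0.08352736 0.15504097] [ 0.70572828 -0.00886253  0.70837112  0.00891089] 0.014939373564594727 [0.46094146 0.08118946 0.29737266]
```

View pics/w3.png

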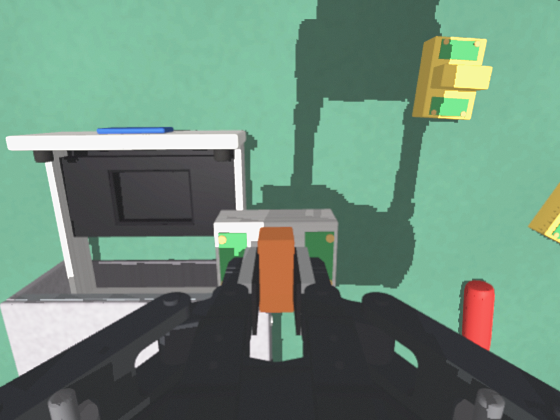

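Run:
```python
from h import *
im=cv2.imread('pics/w3.png')
a=im[155:245,60:260];a=cv2.convertScaleAbs(a,alpha=2.2,beta=10)
b=im[200:290,205:345]
cv2.imwrite('pics/crop4.png',np.vstack([cv2.resize(a,(800,360),interpolation=2),cv2.resize(np.pad(b[:60],((0,0),(0,60),(0,0))),(800,240),interpolation=2)]))
```

```text
(no output)
```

View pics/crop4.png

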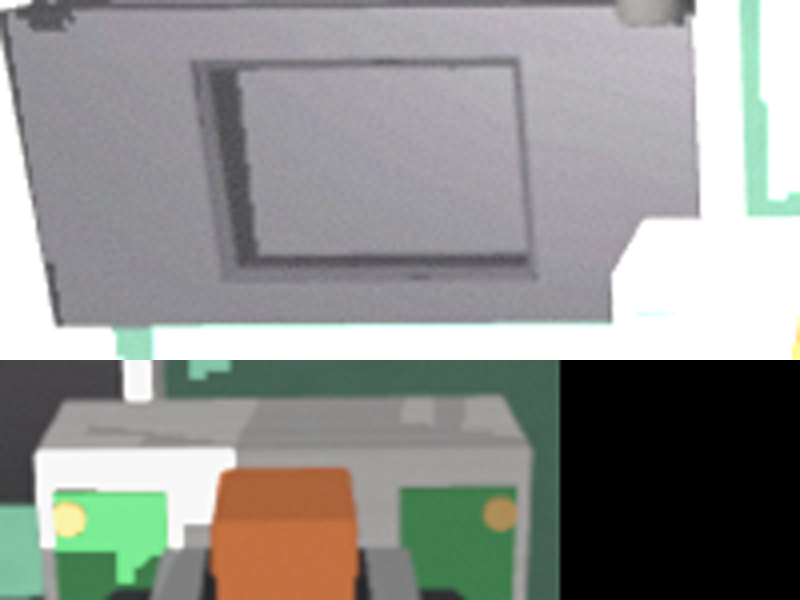

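Run:
```python
from h import *
import pickle
C=pickle.load(open('w3.pkl','rb'))
q=ray(C,[[108,170],[190,169.5],[194.25,224.5],[116,225]],.028)[:,:2]
print(q.round(4),'size',[np.linalg.norm(q[i]-q[i-1]).round(4) for i in range(4)],'c',q.mean(0))
for i,j in((0,1),(3,2),(0,3),(1,2)):
    d=q[j]-q[i];print('yaw',np.degrees(np.arctan2(d[1],d[0])))
p=ray(C,[[213.75,222.5],[337.5,221.75]],.1491)[:,:2];d=p[1]-p[0]
print('head edge',p,np.linalg.norm(d),np.degrees(np.arctan2(d[1],d[0])),'mid',p.mean(0))
```

```text
[[ 0.5091 -0.0568]
 [ 0.5071  0.0113]
 [ 0.5552  0.0127]
 [ 0.5573 -0.0554]] size [np.float64(0.0482), np.float64(0.0681), np.float64(0.0481), np.float64(0.0681)] c [ 0.53220513 -0.02207259]
yaw 91.68152042803067
yaw 91.74761550351188
yaw 1.6621117395337839
yaw 1.6767255731499862
head edge [[0.51161836 0.05283699]
 [0.50985129 0.11187203]] 0.05906147776728021 91.71449577330779 mid [0.51073482 0.08235451]
```

{"fn": "step_arm", "kwargs": {"increments": [{"grip": 0, "delta_pos": [0.001, -0.02, 0], "twist": 0}, {"grip": 0, "delta_pos": [0, -0.03, 0], "twist": 0}, {"grip": 0, "delta_pos": [0, -0.03, 0], "twist": 0}, {"grip": 0, "delta_pos": [0, -0.025, 0], "twist": 0}, {"grip": 0, "delta_pos": [0, 0, -0.02], "twist": 0}, {"grip": 0, "delta_pos": [0, 0, -0.03], "twist": 0}, {"grip": 0, "delta_pos": [0, 0, -0.025], "twist": 0}, {"grip": 0, "delta_pos": [0, 0, -0.012], "twist": 0}, {"grip": 0, "delta_pos": [0, 0, 0], "twist": 0}, {"grip": 0, "delta_pos": [0, 0, 0], "twist": 0}]}}

```text
clock: 12.65
position: [0.532, -0.0212, 0.069]
ee_rot: [0.706, -0.009, 0.708, 0.009]
contact_force: [-0.6, -0.5, -1.6]
width: 0.0149
```

Run:
```python
from h import *
import pickle
s=manip.get_state();C=cam('wrist');save(C,'pics/w4.png');print(s['position'],s['contact_force'],C['c']);pickle.dump(C,open('w4.pkl','wb'))
cv2.imwrite('pics/crop5.png',cv2.resize(cv2.convertScaleAbs(C['img'][150:270,180:380],alpha=1.6,beta=20),(800,480),interpolation=2)[:,:,::-1])
```

```text
[ 0.53202041 -0.0211654   0.0689932 ] [-0.61812206 -0.46471389 -1.60295501] [ 0.46193488 -0.0235751   0.21119828]
```

View pics/crop5.png

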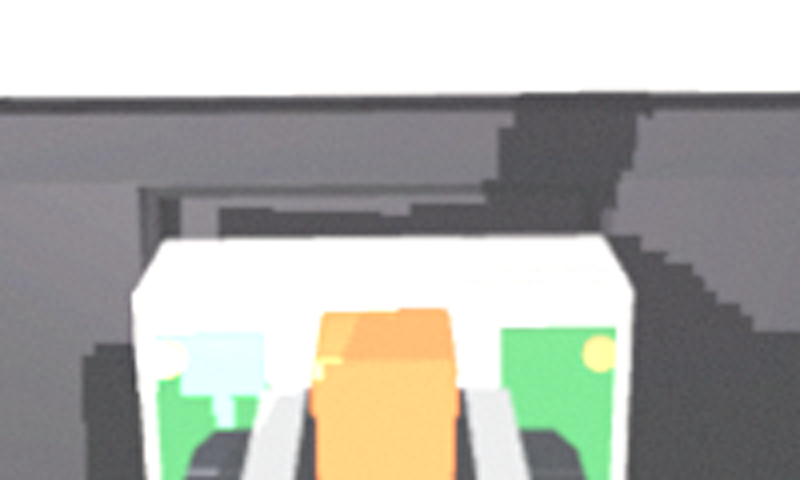

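Run:
```python
from h import *
import pickle
C=pickle.load(open('w4.pkl','rb'))
for z in(.0395,.0411):
    p=ray(C,[[221.25,210],[331.25,209]],z)[:,:2];d=p[1]-p[0];print('head bottom edge',p.round(4),np.linalg.norm(d),np.degrees(np.arctan2(d[1],d[0])),p.mean(0)+[.02,.0006])
q=ray(C,[[215,196.75],[331.75,196]],.028)[:,:2];print('pocket outer',q.round(4),'x centre',q[:,0].mean()+.0245,'y from left corner',q[0,1]+.0345)
g=C['img'][180:212,214:340].astype(int).sum(2)//3
for r in (198,202):print(r,g[r-180,:14],g[r-180,-30:])
```

```text
head bottom edge [[ 0.5137 -0.052 ]
 [ 0.5117  0.0081]] 0.06015947263176436 91.89844221436086 [ 0.53265584 -0.0213766 ]
head bottom edge [[ 0.5132 -0.0518]
 [ 0.5112  0.0078]] 0.05959886621411181 91.89844221436078 [ 0.53218319 -0.02139149]
pocket outer [[ 0.5092 -0.0574]
 [ 0.5072  0.0099]] x centre 0.5326991115946589 y from left corner -0.02287907738876259
198 [67 47 48 53 52 53 54 52 52 53 50 51 55 54] [40 39 40 38 42 41 40 39 40 40 39 40 39 39 42 37 39 39 40 40 42 38 37 41
 60 70 71 70 70 71]
202 [68 50 48 53 56 48 40 37 40 38 44 65 77 77] [42 40 42 42 41 41 42 40 44 42 41 42 43 42 41 39 38 37 39 39 44 54 55 56
 63 71 70 72 71 70]
```

{"fn": "step_arm", "kwargs": {"increments": [{"grip": 0, "delta_pos": [0.0003, -0.0014, 0], "twist": 0}, {"grip": 0, "delta_pos": [0, 0, -0.005], "twist": 0}, {"grip": 0, "delta_pos": [0, 0, -0.005], "twist": 0}, {"grip": 0, "delta_pos": [0, 0, -0.003], "twist": 0}, {"grip": 0, "delta_pos": [0, 0, -0.002], "twist": 0}, {"grip": 0, "delta_pos": [0, 0, 0], "twist": 0}]}}

```text
clock: 13.2
position: [0.533, -0.0228, 0.0538]
ee_rot: [0.707, -0.009, 0.707, 0.009]
contact_force: [-0.6, -0.1, -1.4]
width: 0.0147
```

{"fn": "step_arm", "kwargs": {"increments": [{"grip": 0, "delta_pos": [0, 0, -0.0015], "twist": 0}, {"grip": 0, "delta_pos": [0, 0, -0.0015], "twist": 0}, {"grip": 0, "delta_pos": [0, 0, -0.0015], "twist": 0}, {"grip": 0, "delta_pos": [0, 0, 0], "twist": 0}]}}

```text
clock: 13.53
position: [0.5333, -0.0228, 0.0495]
ee_rot: [0.707, -0.009, 0.707, 0.009]
contact_force: [0.0, -0.2, -1.8]
width: 0.0147
```

{"fn": "step_arm", "kwargs": {"increments": [{"grip": 0, "delta_pos": [0, 0, -0.0015], "twist": 0}, {"grip": 0, "delta_pos": [0, 0, -0.0015], "twist": 0}, {"grip": 0, "delta_pos": [0, 0, -0.0012], "twist": 0}, {"grip": 0, "delta_pos": [0, 0, 0], "twist": 0}]}}

```text
clock: 13.87
position: [0.5332, -0.0228, 0.0453]
ee_rot: [0.707, -0.009, 0.707, 0.009]
contact_force: [-0.0, 0.8, -2.8]
width: 0.0147
```

{"fn": "step_arm", "kwargs": {"increments": [{"grip": 0, "delta_pos": [0, 0, -0.0013], "twist": 0}, {"grip": 0, "delta_pos": [0, 0, 0], "twist": 0}, {"grip": 0, "delta_pos": [0, 0, 0], "twist": 0}]}}

```text
clock: 14.12
position: [0.5334, -0.0229, 0.0443]
ee_rot: [0.707, -0.009, 0.707, 0.009]
contact_force: [0.2, 0.7, -1.5]
width: 0.0145
```

Nearly home: the remaining gap is about 0.4 mm. One more small step, then open.

{"fn": "step_arm", "kwargs": {"increments": [{"grip": 0, "delta_pos": [0, 0, -0.0008], "twist": 0}, {"grip": 0, "delta_pos": [0, 0, 0], "twist": 0}, {"grip": 0, "delta_pos": [0, 0, 0], "twist": 0}]}}

```text
clock: 14.37
position: [0.5335, -0.0229, 0.044]
ee_rot: [0.707, -0.009, 0.707, 0.009]
contact_force: [-2.2, -0.6, 2.1]
width: 0.015
```

{"fn": "step_arm", "kwargs": {"increments": [{"grip": 0.3, "delta_pos": [0, 0, 0], "twist": 0}, {"grip": 0.4, "delta_pos": [0, 0, 0], "twist": 0}, {"grip": 0.4, "delta_pos": [0, 0, 0], "twist": 0}, {"grip": 0.4, "delta_pos": [0, 0, 0], "twist": 0}, {"grip": 0.4, "delta_pos": [0, 0, 0.02], "twist": 0}, {"grip": 0.4, "delta_pos": [0, 0, 0.03], "twist": 0}, {"grip": 0.4, "delta_pos": [0, 0, 0.03], "twist": 0}, {"grip": 0.4, "delta_pos": [0, 0, 0.03], "twist": 0}, {"grip": 0.4, "delta_pos": [0, 0, 0], "twist": 0}, {"grip": 0.4, "delta_pos": [0, 0, 0], "twist": 0}]}}

```text
clock: 15.2
position: [0.5349, -0.0231, 0.1555]
ee_rot: [0.709, -0.009, 0.705, 0.009]
contact_force: [-0.7, -0.2, -0.5]
width: 0.0344
```

Run:
```python
from h import *
import pickle
s=manip.get_state();C=cam('wrist');save(C,'pics/w5.png');print(s['clock'],s['position'],s['contact_force'],s['width']);pickle.dump(C,open('w5.pkl','wb'))
print(proj(C,[[.5322,-.0225,.038]]))
cv2.imwrite('pics/crop6.png',cv2.resize(cv2.convertScaleAbs(C['img'][130:270,180:380],alpha=1.4,beta=20),(800,560),interpolation=2)[:,:,::-1])
```

```text
15.2 [ 0.53485641 -0.02308088  0.15547773] [-0.70303167 -0.1792597  -0.47094835] 0.0344043850830577
[[277.40240289 197.73292265]]
```

View pics/crop6.png

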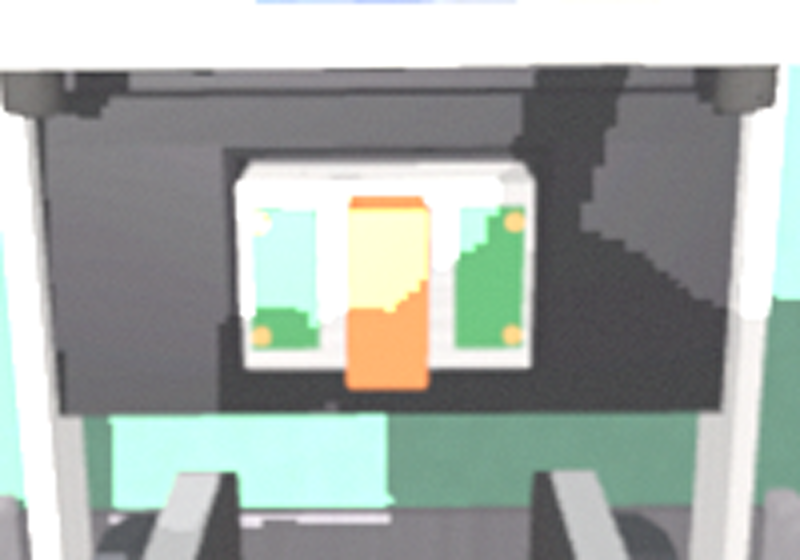

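The head sits square in the pocket: in the crop its top spans (238–535, 178–368) with an even margin. The gripper is clear, so I'm moving to the front of the tray.

Run:
```python
from h import *
import pickle
C=pickle.load(open('w5.pkl','rb'))
p=np.array([[238,180],[535,178],[532,365],[245,368]])/4+[180,130]
q=ray(C,p,.038)[:,:2];print(q.mean(0).round(4),[np.linalg.norm(q[i]-q[i-1]).round(4) for i in range(4)])
print(manip.get_state()['position'])
```

```text
[ 0.533  -0.0229] [np.float64(0.0399), np.float64(0.0596), np.float64(0.0396), np.float64(0.06)]
[ 0.53350361 -0.02284649  0.15387163]
```

{"fn": "step_arm", "kwargs": {"increments": [{"grip": 0, "delta_pos": [-0.035, -0.0012, 0], "twist": 0}, {"grip": 0, "delta_pos": [-0.04, 0, 0], "twist": 0}, {"grip": 0, "delta_pos": [-0.04, 0, 0], "twist": 0}, {"grip": 0, "delta_pos": [0, 0, -0.03], "twist": 0}, {"grip": 0, "delta_pos": [0, 0, -0.03], "twist": 0}, {"grip": 0, "delta_pos": [0, 0, -0.03], "twist": 0}, {"grip": 0, "delta_pos": [0, 0, -0.028], "twist": 0}, {"grip": 0, "delta_pos": [0, 0, 0], "twist": 0}, {"grip": 0, "delta_pos": [0, 0, 0], "twist": 0}]}}

```text
clock: 16.0
position: [0.4162, -0.0236, 0.0339]
ee_rot: [0.705, -0.008, 0.709, 0.009]
contact_force: [-0.1, -0.1, -0.4]
width: 0.0003
```

{"fn": "step_arm", "kwargs": {"increments": [{"grip": 0, "delta_pos": [0.015, 0.0003, 0.001], "twist": 0}, {"grip": 0, "delta_pos": [0.015, 0.0003, 0.001], "twist": 0}, {"grip": 0, "delta_pos": [0.004, 0, 0], "twist": 0}, {"grip": 0, "delta_pos": [0.003, 0, 0], "twist": 0}, {"grip": 0, "delta_pos": [0.003, 0, 0], "twist": 0}, {"grip": 0, "delta_pos": [0.003, 0, 0], "twist": 0}, {"grip": 0, "delta_pos": [0.003, 0, 0], "twist": 0}, {"grip": 0, "delta_pos": [0.003, 0, 0], "twist": 0}, {"grip": 0, "delta_pos": [0.003, 0, 0], "twist": 0}, {"grip": 0, "delta_pos": [0.003, 0, 0], "twist": 0}]}}

```text
clock: 16.83
position: [0.472, -0.023, 0.0373]
ee_rot: [0.706, -0.009, 0.708, 0.009]
contact_force: [-4.0, 1.6, 2.2]
width: 0.0002
```

{"fn": "step_arm", "kwargs": {"increments": [{"grip": 0, "delta_pos": [0.004, 0.0001, 0], "twist": 0}, {"grip": 0, "delta_pos": [0.004, 0.0001, 0], "twist": 0}, {"grip": 0, "delta_pos": [0.004, 0.0001, 0], "twist": 0}, {"grip": 0, "delta_pos": [0.004, 0.0001, 0], "twist": 0}, {"grip": 0, "delta_pos": [0.004, 0.0001, 0], "twist": 0}]}}

```text
clock: 17.25
position: [0.493, -0.0224, 0.0373]
ee_rot: [0.706, -0.008, 0.708, 0.009]
contact_force: [-4.7, 2.3, 3.5]
width: -0.0
```

{"fn": "step_arm", "kwargs": {"increments": [{"grip": 0, "delta_pos": [0.004, 0, 0], "twist": 0}, {"grip": 0, "delta_pos": [0.004, 0, 0], "twist": 0}, {"grip": 0, "delta_pos": [0.004, 0.0003, 0.0003], "twist": 0}, {"grip": 0, "delta_pos": [0.004, 0, 0], "twist": 0}, {"grip": 0, "delta_pos": [0.004, 0.0003, 0.0003], "twist": 0}, {"grip": 0, "delta_pos": [0.004, 0, 0], "twist": 0}, {"grip": 0, "delta_pos": [0.004, 0.0003, 0], "twist": 0}, {"grip": 0, "delta_pos": [0.004, 0, 0], "twist": 0}]}}

```text
clock: 17.92
position: [0.5238, -0.0215, 0.0373]
ee_rot: [0.705, -0.009, 0.709, 0.009]
contact_force: [-5.9, 1.0, 1.1]
width: -0.0003
```

{"fn": "step_arm", "kwargs": {"increments": [{"grip": 0, "delta_pos": [0.003, 0, 0], "twist": 0}, {"grip": 0, "delta_pos": [0.003, 0, 0], "twist": 0}, {"grip": 0, "delta_pos": [0.003, 0.0003, 0], "twist": 0}, {"grip": 0, "delta_pos": [0.003, 0, 0], "twist": 0}, {"grip": 0, "delta_pos": [0, 0, 0], "twist": 0}]}}

```text
clock: 18.33
position: [0.5368, -0.0212, 0.0373]
ee_rot: [0.706, -0.008, 0.708, 0.009]
contact_force: [-3.1, 3.3, 0.0]
width: -0.0001
```

Next, to about 0.551 in 2 mm rows, then slow. The stop is expected near TCP x ≈ 0.555.

{"fn": "step_arm", "kwargs": {"increments": [{"grip": 0, "delta_pos": [0.002, 0, 0], "twist": 0}, {"grip": 0, "delta_pos": [0.002, 0, 0], "twist": 0}, {"grip": 0, "delta_pos": [0.002, 0, 0], "twist": 0}, {"grip": 0, "delta_pos": [0.002, 0, 0], "twist": 0}, {"grip": 0, "delta_pos": [0, 0, 0], "twist": 0}]}}

```text
clock: 18.75
position: [0.5443, -0.0209, 0.0373]
ee_rot: [0.706, -0.008, 0.708, 0.009]
contact_force: [-3.9, 2.2, -0.6]
width: -0.0004
```

{"fn": "step_arm", "kwargs": {"increments": [{"grip": 0, "delta_pos": [0.002, 0, 0], "twist": 0}, {"grip": 0, "delta_pos": [0.002, 0, 0], "twist": 0}, {"grip": 0, "delta_pos": [0, 0, 0], "twist": 0}]}}

```text
clock: 19.0
position: [0.5482, -0.0208, 0.0373]
ee_rot: [0.706, -0.008, 0.708, 0.009]
contact_force: [-4.6, 3.3, 0.2]
width: 0.0002
```

{"fn": "step_arm", "kwargs": {"increments": [{"grip": 0, "delta_pos": [0.0015, 0, 0], "twist": 0}, {"grip": 0, "delta_pos": [0.0015, 0, 0], "twist": 0}, {"grip": 0, "delta_pos": [0, 0, 0], "twist": 0}]}}

```text
clock: 19.25
position: [0.551, -0.0207, 0.0373]
ee_rot: [0.706, -0.008, 0.708, 0.009]
contact_force: [-4.7, 3.5, 1.2]
width: 0.0001
```

{"fn": "step_arm", "kwargs": {"increments": [{"grip": 0, "delta_pos": [0.001, 0, 0], "twist": 0}, {"grip": 0, "delta_pos": [0.001, 0, 0], "twist": 0}, {"grip": 0, "delta_pos": [0, 0, 0], "twist": 0}]}}

```text
clock: 19.5
position: [0.5527, -0.0207, 0.0373]
ee_rot: [0.705, -0.008, 0.709, 0.01]
contact_force: [-6.1, 3.0, 1.4]
width: 0.0
```

{"fn": "step_arm", "kwargs": {"increments": [{"grip": 0, "delta_pos": [0.001, 0, 0], "twist": 0}, {"grip": 0, "delta_pos": [0, 0, 0], "twist": 0}]}}

```text
clock: 19.67
position: [0.5537, -0.0207, 0.0373]
ee_rot: [0.706, -0.008, 0.709, 0.01]
contact_force: [-6.8, 4.0, 1.7]
width: -0.0004
```

{"fn": "step_arm", "kwargs": {"increments": [{"grip": 0, "delta_pos": [0.001, 0, 0], "twist": 0}, {"grip": 0, "delta_pos": [0.001, 0, 0], "twist": 0}, {"grip": 0, "delta_pos": [0, 0, 0], "twist": 0}]}}

```text
clock: 19.92
position: [0.5548, -0.0206, 0.0373]
ee_rot: [0.705, -0.008, 0.709, 0.01]
contact_force: [-7.5, 3.8, 2.0]
width: 0.0003
```

{"fn": "step_arm", "kwargs": {"increments": [{"grip": 0, "delta_pos": [0.001, 0, 0], "twist": 0}, {"grip": 0, "delta_pos": [0, 0, 0], "twist": 0}]}}

```text
clock: 20.08
position: [0.5551, -0.0206, 0.0373]
ee_rot: [0.704, -0.008, 0.71, 0.01]
contact_force: [-8.3, 3.1, 4.5]
width: 0.0001
```

{"fn": "step_arm", "kwargs": {"increments": [{"grip": 0, "delta_pos": [0.001, 0, 0], "twist": 0}, {"grip": 0, "delta_pos": [0.001, 0, 0], "twist": 0}, {"grip": 0, "delta_pos": [0, 0, 0], "twist": 0}]}}

```text
clock: 20.33
position: [0.5556, -0.0206, 0.0373]
ee_rot: [0.703, -0.008, 0.711, 0.01]
contact_force: [-11.9, 3.0, 6.6]
width: 0.0001
```

{"fn": "step_arm", "kwargs": {"increments": [{"grip": 0, "delta_pos": [0.0008, 0, 0.0003], "twist": 0}, {"grip": 0, "delta_pos": [0, 0, 0], "twist": 0}, {"grip": 0, "delta_pos": [0, 0, 0], "twist": 0}]}}

```text
clock: 20.58
position: [0.5556, -0.0206, 0.0373]
ee_rot: [0.703, -0.008, 0.711, 0.01]
contact_force: [-12.4, 2.4, 5.8]
width: 0.0004
```

At 12.4 N and the same depth as the first press. Letting go, then checking.

{"fn": "step_arm", "kwargs": {"increments": [{"grip": 0, "delta_pos": [0, 0, 0], "twist": 0}, {"grip": 0, "delta_pos": [-0.004, 0, 0], "twist": 0}, {"grip": 0, "delta_pos": [-0.006, 0, 0], "twist": 0}, {"grip": 0, "delta_pos": [-0.01, 0, 0], "twist": 0}, {"grip": 0, "delta_pos": [-0.02, 0, 0], "twist": 0}, {"grip": 0, "delta_pos": [-0.04, 0, 0], "twist": 0}, {"grip": 0, "delta_pos": [-0.04, 0, 0], "twist": 0}, {"grip": 0, "delta_pos": [-0.04, 0, 0], "twist": 0}, {"grip": 0, "delta_pos": [-0.02, 0, 0], "twist": 0}, {"grip": 0, "delta_pos": [0, 0, 0], "twist": 0}]}}

```text
clock: 21.42
position: [0.3762, -0.0213, 0.0383]
ee_rot: [0.706, -0.009, 0.708, 0.009]
contact_force: [0.4, -0.4, 0.3]
width: -0.0002
```

{"fn": "step_arm", "kwargs": {"increments": [{"grip": 0, "delta_pos": [0, 0, 0.035], "twist": 0}, {"grip": 0, "delta_pos": [0, 0, 0.035], "twist": 0}, {"grip": 0, "delta_pos": [0, 0, 0.035], "twist": 0}, {"grip": 0, "delta_pos": [0, 0, 0], "twist": 0}, {"grip": 0, "delta_pos": [0, 0, 0], "twist": 0}, {"grip": 0, "delta_pos": [0, 0, 0], "twist": 0}, {"grip": 0, "delta_pos": [0, 0, 0], "twist": 0}, {"grip": 0, "delta_pos": [0, 0, 0], "twist": 0}]}}

```text
clock: 22.08
position: [0.3808, -0.0217, 0.1423]
ee_rot: [0.706, -0.009, 0.708, 0.009]
contact_force: [0.7, 0.8, -0.9]
width: -0.0002
```

Run:
```python
from h import *
C=cam('top');S=cam('scene');s=manip.get_state();print(s['clock'],s['position'],s['contact_force'])
old=cv2.imread('pics/top1.png')[:,:,::-1]
def pan(im):
    m=cv2.inRange(cv2.cvtColor(im,cv2.COLOR_RGB2HSV),(0,0,190),(180,40,255));k=m*0;k[180:240,270:370]=m[180:240,270:370]
    c=max(cv2.findContours(k,0,1)[0],key=cv2.contourArea);return ray(C,cv2.boxPoints(cv2.minAreaRect(c)),.07)[:,:2].mean(0)
print('panel start/now',pan(old),pan(C['img']))
cv2.imwrite('pics/end.png',np.hstack([cv2.resize(C['img'][70:270,120:480],(480,267)),cv2.resize(S['img'][190:340,140:410],(320,267))])[:,:,::-1])
```

```text
22.1833 [ 0.38080019 -0.02166164  0.14242842] [ 0.04691298  0.92726961 -0.11039556]
panel start/now [ 0.56464336 -0.02059761] [ 0.56463589 -0.0217295 ]
```

View pics/end.png

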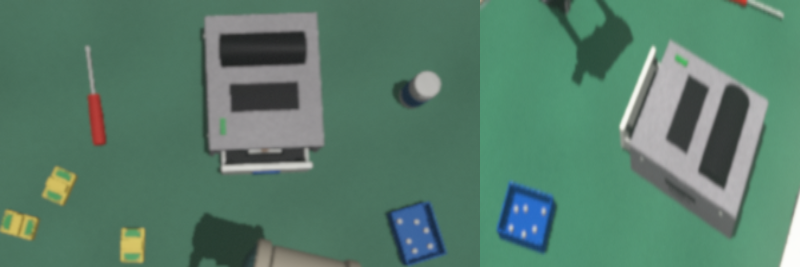

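The panel is back at its starting position (0.5646 m both times), with the head's front edge visible behind it. The bystanders have not moved and the arm is clear, so I'm handing in.

```bash
python3 -c "
from rig import manip
print(manip.sign_off())"
```

```text
the job is handed in; nothing more can be done
None
```

The tray is latched shut again with the print head home in the nest, and I handed the job in at about 22 s. No verdict was reported.

- **Release:** I pressed the pad once, about 9 mm past latched, at about 12 N steady. The tray sprang fully out.
- **Seating:** I pinched the head by its rib and lowered it into the nest. The last wrist picture before shutting put it at (0.533, -0.023), within 1 mm of my two nest measurements. Its top was at the seated height: it measured 40 x 60 mm at z = 38 mm.
- **Shutting:** I pushed the tray in and pressed to about 12.4 N along the tray, roughly 14 N in total, at the same depth as the first press. The highest force I read was about 14 N, but readings come only at the end of each move.
- **Last checks:** About 1.5 s after letting go, the front panel was at x = 0.5646 m, the same as at the start. The arm was clear, and the bin, screwdriver and can looked unmoved in the pictures.
- **Small disagreements:** The panel's measured y differed by 1 mm from the start, within the calibration error. Before the grasp, the head's yaw read about 21° from the top camera and 23° from the wrist camera. I gripped at 22°, and it then measured aligned with the tool.
- **Not checked up close:** I did not re-measure the head's exact fit after the tray shut, because the printer hides most of it.

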